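Tidy the cottage shelf after tea and play

ROBOT

A 7-joint arm with a two-finger parallel gripper is mounted at the origin on the work surface. World frame = base frame: x ahead of the robot, y to its left, z up, the work surface at z = 0. Lengths are in m, angles in rad, forces in N, time in s.
With the tool pointing down it reaches from about 0.35 to 0.9 m from the base axis. Payload 8.1 kg.
Tool frame: the origin (TCP) lies midway between the tips of the shut fingers; the grasp point (between the pads) lies 19 mm behind it; z points along the fingers, y is the line along which they close (so a half turn about z gives the same grasp; the last joint's range is limited). The gripper opens to 92 mm and grips with 3 to 60 N. Pads are 19 mm wide; open, the fingers measure 130 mm over their backs; the gripper's body (75 mm by 190 mm) begins 47 mm behind the grasp point.
Start: joints at [-1.218, 0.434, 0.025, 1.573, -0.012, 1.134, -0.075], TCP at [0.275, 0.561, 0.227] pointing down, gripper open.
Joint ranges: [-2.62, 2.62], [-0.44, 2.09], [-1.27, 1.32], [0.08, 2.57], [-1.32, 4.46], [0.12, 2], [-2.74, 2.74]. Speed limits (rad/s): [2.22, 2.22, 3.01, 3.01, 3.14, 3.14, 3.14].

INTERFACE

Orientations are given as a rotation vector (axis times angle).
In Python, from cell import observe, get_image, camera_model, sign_off, recognise, silhouettes gives the robot as it stands.
- The arm moves only by the tool apply_moves, never from a script. Its argument "motion" is a list of rows, each an object of numbers: "x", "y", "z": the shift along the world's x, y, z in cm; "yaw": the turn about the world's z in degrees; "hand": the opening, from -1 (shut) to 1 (fully open), so that 0 is half open. In form: [{"x": .., "y": .., "z": .., "yaw": .., "hand": ..}, ...]. A call has 1 to 10 rows; each row is the pose to reach, as a shift and turn from the pose commanded when the call began; what a row does not reach only later rows make up. A row lasts 1/8 s, in which the tool goes at most 62.5 mm and 10.7 degrees, less where a joint would pass 70% of its speed; a pose out of reach is approached as far as the arm can. A call with a gripper value outside its range is refused whole. The fingers move at their own pace and stop on an object; "newtons" is the grip in N (left out, the last holds). Time passes only in rows, so rows that repeat a pose let the fingers close. It gives the time, the measured TCP pose, the force, the opening and the grip force at its end, in the units of the state.
- observe(): the state, without advancing time (a new reading comes with each control period).
- get_image(name): name is "scene" or "top" or "wrist"; returns the picture (400x640x3 uint8, blue, green, red); there is no depth.
- camera_model(name): a dict with "camera_matrix" (3x3 intrinsics, pixels), "T" (4x4, takes a point from camera to world coordinates). Camera axes: x right, y up, looking along -z (the intrinsics and any distortion apply to the point x, -y, -z); pixel columns grow to the right and rows downward; lengths in m; the calibration is good to about 2 mm. A picture is of the moment at which its call begins: read the wrist's pose just before it. camera_model takes no time and is no camera call; for the wrist camera it gives the pose at the moment of the call.
- sign_off(): hands the job in; it is judged then, once.
Trained networks look in the newest picture that a camera, given by its name, has taken for a name from the list of things; names that differ only in an ending like _2 or _b are one class to them, and where a whole thing is asked for, a point or a joint stands for the part that bears it (a point fixed in the world has none). Each returns a list of dicts, best first, with "p" (0 to 1); they miss things now and then, are a little off and sometimes report something else, mostly with a low value. They report only what shows in the picture. A call takes as long as a camera call. They do not tell look-alikes from the thing itself.
- recognise(query, camera): "rect" ([left, top, right, bottom] in pixels, round what is visible of it).
- silhouettes(query, camera): "mask" (400x640 bool, what is visible of it) and "rect" ([left, top, right, bottom] in pixels, round what is visible of it).
The state is a dict: "clock": time; "joints": joint angles; "dq": joint speeds; "joint_efforts": joint torques, N m; "position": TCP position; "ee_rot": TCP orientation; "force": force on the tool from outside, world axes, zero at the start; "ft_torque": the same for the moment, N m; "width": opening from 0.0 (shut) to 1.0 (fully open); "gripper_force": force on a finger pad.
Only numpy, scipy, OpenCV 4.12 (cv2) and the standard library are available. Lean on these libraries where they do the work, as an engineer would, in place of code of your own. Each camera call takes 0.05 s, during which the arm holds its last target. There are 200 camera calls.

TASK

Clear up the shelf: pack the two lime-green marble-run pieces into the smoky grey container, the ramp lying flat on its base in the large bay and the little pillar standing in the small bay, and then put the container's lid on, fully seated. Lay the soup spoon flat in the wooden spoon tray, and set the glass tealight holder gently and upright in the middle of the river-stone platter. Leave the salt jar and the wooden egg cup where they are, and never tip the glass over.

Things in the scene. Friction and masses are not known exactly. Their poses are not given: they have to be found in the camera images.
- ramp: Loose lime-green plastic ramp segment of a marble run: a sloping open channel 44 mm wide (its x) and 82 mm long (its y), about 27 mm high at its low (-y) end and 39 mm at its high (+y) end, with upright parallel outer sides to grip across x. 50 g. Origin: centre of its underside; z up when it stands on its base. It starts on its base.
- pillar: Loose lime-green plastic pillar of the marble run: a round spool 42 mm high, 34 mm across its top and bottom flanges (each 6 mm thick) and 30 mm in the waist. 30 g. Origin: centre of its underside, z up. It starts standing.
- lid: Loose smoky grey lid of the container, right way up: plate 116 (x) by 176 (y) mm, 5 mm thick, over a 6 mm deep plug (94 by 154 mm); on top in the middle a grip rib 16 mm wide (x), 60 long (y), 22 high. Origin: centre of the plug's underside; plate top z = 11 mm, rib top z = 33. 120 g. Seated (either way round), its plate rests on the rim, its origin 46 mm above the container's.
- spoon: Loose stainless soup spoon, 175 mm long along its y, lying bowl up: round bowl 44 mm across, 11 mm high, centred at y = +65 mm; arched handle with a raised flat bar 12 mm wide (x) from y = -8 to +38 mm at z = 12 to 17 mm, then down to its end at y = -87 mm. Balances near y = +15 mm. Origin: level with its underside, mid-length. 60 g.
- tealight: Loose clear glass tealight holder, an open round tumbler 54 mm across and 55 mm high with a small candle in an aluminium cup in it. 130 g. Origin: centre of its underside, z up. It starts upright.
- container: Fixed open smoky grey box, 116 (x) by 176 (y) mm outside, 52 mm high, walls and floor 4 mm. A 4 mm divider at y = -26 mm (top at z = 40 mm) parts it into a large bay (108 by 108 mm inside, centre y = +30 mm) and a small bay (108 in x by 56 in y, centre y = -56 mm). Origin: centre of its underside; inner floor z = 4 mm, rim z = 52 mm.
- platter: Fixed flat round river-stone platter, grey, 152 mm across, 16 mm thick with a flat top of about 130 mm. Origin: centre of its underside; top at z = 16 mm.
- spoon_tray: Fixed shallow dark wooden spoon tray, 98 mm (x) by 200 mm (y) outside, walls and floor 4 mm thick, walls 18 mm high over all (inside 90 by 192 mm). Origin: centre of its underside; inner floor at z = 4 mm. The spoon lies along its y, either way round.
- salt_jar: Loose little white salt jar with a cork lid, 44 mm across, 65 mm high. Not part of the job: leave it standing. Origin: centre of its underside.
- egg_cup: Loose little wooden egg cup on a stem, 44 mm across, 55 mm high. Not part of the job: leave it standing. Origin: centre of its underside.
There are look-alikes about, which are no part of the job. What is shaped like the ramp but blue, pink or purple is not meant.

How it is judged:
By the outcome, as a careful person would: the job done as asked, in the order asked, and still so for the second after the job is handed in, with the robot touching nothing.
It also fails if it takes over 122 s, if anything falls off the work surface, if the arm or the gripper's body presses on something with over 40 N, if the wrist force passes 120 N, or if a joint passes its speed limit or range.

## Working session

There is one attempt and no reset: what is moved stays moved. The work goes in short steps, Python scripts to look and compute and a tool call to move; the robot and the scene stay as the last step left them, time stands still between calls to the robot, and variables do not carry over. Pictures are saved under pics/ and viewed, at most 14 in all, crops included, and the job is handed in when it is done.

Besides the shell and the picture viewer there is one more tool, called after "Emit:" as a command line: name --argument value ..., lists and objects as JSON in quotes. apply_moves: Moves the arm, as the interface text tells. Its arguments: {"type":"object","properties":{"motion":{"type":"array","items":{"type":"object","properties":{"x":{"type":"number"},"y":{"type":"number"},"z":{"type":"number"},"yaw":{"type":"number"},"hand":{"type":"number"}}}},"newtons":{"type":"number"}},"required":["motion"]}

```bash
mkdir -p pics; ls; python3 - <<'E'
from cell import *
import cv2
s=observe(); print(s)
for n in ("top","scene"):
    im=get_image(n); cv2.imwrite(f"pics/{n}0.png",im)
    c=camera_model(n); print(n,c)
print(camera_model("wrist"))
E
```

```text
pics
{'clock': 0.0, 'joints': array([-1.21761096,  0.43519493,  0.02496934,  1.57410285, -0.01161895,
        1.1339667 , -0.07511148]), 'dq': array([-0.00193616,  0.00074484,  0.00020444,  0.00081217,  0.00110725,
       -0.00067181,  0.00065978]), 'joint_efforts': array([-6.25021221e-04, -6.67867827e+01,  9.84555557e-01, -3.14443946e+01,
       -6.05618348e-02,  4.30608855e-02,  1.49173675e-04]), 'position': array([0.27492643, 0.56072364, 0.22596011]), 'ee_rot': array([-7.09845154e-01, -3.06011317e+00,  2.37131433e-03]), 'force': array([-0.39604776,  0.29817747, -0.2383942 ]), 'ft_torque': array([ 0.0109849 , -0.02693045,  0.01163631]), 'gripper_force': 0.0, 'width': 0.9978104316735256}
top {'camera_matrix': array([[362.8632641 ,   0.        , 325.11793991],
       [  0.        , 362.8632641 , 198.21866706],
       [  0.        ,   0.        ,   1.        ]]), 'T': array([[-0.02216064,  0.98400372, -0.1767642 ,  0.22330302],
       [-0.99951997, -0.02563526, -0.01739714,  0.0376815 ],
       [-0.02165025,  0.17629382,  0.98409946,  1.19956226],
       [ 0.        ,  0.        ,  0.
[... 179 characters left out ...]
       ,   1.        ]]), 'T': array([[ 0.1247847 , -0.76818289,  0.62795208,  1.08127013],
       [ 0.99203977,  0.10738395, -0.06577074, -0.01140693],
       [-0.01690801,  0.63116062,  0.77546785,  0.86996782],
       [ 0.        ,  0.        ,  0.        ,  1.        ]])}
{'camera_matrix': array([[334.74676598,   0.        , 321.23826169],
       [  0.        , 334.74676598, 200.62387194],
       [  0.        ,   0.        ,   1.        ]]), 'T': array([[ 0.43966918, -0.86123625, -0.25487867,  0.20592397],
       [ 0.8981586 ,  0.42113259,  0.12632681,  0.59445775],
       [-0.00145951, -0.28446348,  0.95868577,  0.38238188],
       [ 0.        ,  0.        ,  0.        ,  1.        ]])}
```

View pics/top0.png

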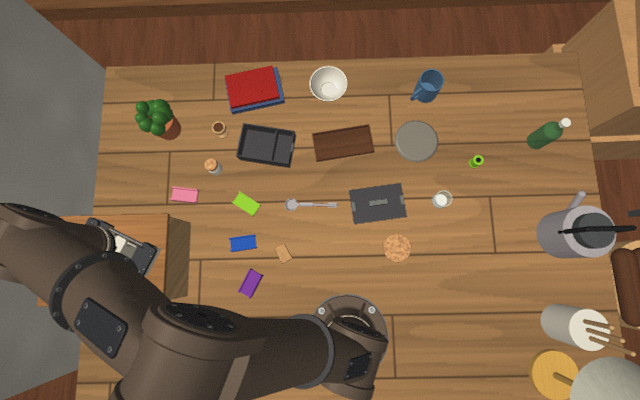

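View pics/scene0.png

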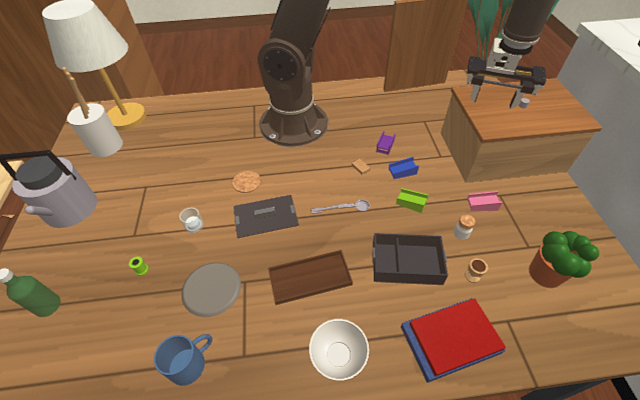

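Four ramp shapes in the top view: lime (247,203), blue (243,243), pink (184,195) and purple (251,283). I choose the lime one. The lime pillar is at (477,160), the lid at (378,203) and the container at (266,145), with its small bay on the right, towards world -y. The spoon is at (310,204) with its bowl to the left, the tray at (343,142), the platter at (417,140) and the tealight at (442,199). The salt jar (212,166) and egg cup (219,129) stand close to the container.

```bash
cat > h.py <<'E'
import numpy as np, cv2
from scipy.optimize import minimize
from cell import *
def box(x0,x1,y0,y1,z0,z1,z2=None):
    z2=z1 if z2 is None else z2   # z1 top height at y0, z2 at y1
    return np.array([[x,y,z] for x in(x0,x1) for y,zt in((y0,z1),(y1,z2)) for z in(z0,zt)])/1e3
def cyl(r,z0,z1,cy=0,r2=None):
    a=np.linspace(0,2*np.pi,32,endpoint=False); r2=r2 or r
    return np.concatenate([np.c_[q*np.cos(a),cy+q*np.sin(a),0*a+z] for q,z in((r,z0),(r2,z1))])/1e3
M=dict(ramp=[box(-22,22,-41,41,0,27,39)],pillar=[cyl(17,0,42)],
 lid=[box(-58,58,-88,88,6,11),box(-8,8,-30,30,11,33)],
 spoon=[cyl(14,0,11,65,22),box(-6,6,-8,45,12,17),box(-5,5,-87,-8,4,4,14)],
 tealight=[cyl(27,0,55)],container=[box(-58,58,-88,88,0,52)],platter=[cyl(76,0,10),cyl(65,10,16)],
 spoon_tray=[box(-49,49,-100,100,0,18)],salt_jar=[cyl(22,0,65)],egg_cup=[cyl(22,0,55)])
def proj(P,cm):
    T=cm["T"];K=cm["camera_matrix"];p=(P-T[:3,3])@T[:3,:3];p=p*[1,-1,-1]
    q=p@K.T;return q[:,:2]/q[:,2:]
def ray(uv,cm,z):
    T=cm["T"];K=cm["camera_matrix"];d=np.linalg.solve(K,[uv[0],uv[1],1.])*[1,-1,-1];d=T[:3,:3]@d
    o=T[:3,3];return o+d*(z-o[2])/d[2]
def place(name,p,z=0):
    c,s=np.cos(p[2]),np.sin(p[2]);R=np.array([[c,-s,0],[s,c,0],[0,0,1]])
    return [P@R.T+[p[0],p[1],z] for P in M[name]]
def render(name,p,cm,z=0):
    S=4;m=np.zeros((400*S,640*S),np.uint8)
    for P in place(name,p,z):
        h=cv2.convexHull(((proj(P,cm)+.5)*S*16).astype(np.float32)).round().astype(np.int32)
        cv2.fillConvexPoly(m,h,1,cv2.LINE_8,4)
    return cv2.resize(m.astype(np.float32),(640,400),interpolation=cv2.INTER_AREA)
def fit(name,obs,z=0,p0=None):
    """obs: list of (mask,cm); returns x,y,yaw,IoU"""
    m,cm=obs[0];ys,xs=np.nonzero(m);g=ray((xs.mean(),ys.mean()),cm,z+.015)
    cost=lambda p:sum(1-np.minimum(r,k).sum()/np.maximum(r,k).sum() for k,c in obs for r in[render(name,p,c,z)])/len(obs)
    best=None;rnd=len(M[name])and np.allclose(np.ptp(M[name][0][:,0]),np.ptp(M[name][0][:,1]),atol=2e-3) and name!="spoon"
    st=[p0] if p0 is not None else [(g[0],g[1],a) for a in ([0] if rnd else np.linspace(-np.pi,np.pi,16,endpoint=False))]
    st=sorted(st,key=cost)[:3]
    for s in st:
        s=np.array(s);sim=np.array([s,s+[.012,0,0],s+[0,.012,0],s+[0,0,.2]])
        r=minimize(cost,s,method="Nelder-Mead",options=dict(initial_simplex=sim,xatol=2e-4,fatol=1e-4,maxiter=150))
        if best is None or r.fun<best.fun:best=r
    return best.x,1-best.fun
def cen(m): 
    ys,xs=np.nonzero(m);return xs.mean(),ys.mean()
E
python3 - <<'E'
from h import *
pick=dict(ramp=(247,203))
for n in M:
    o=[];zs=None
    for c in("top","scene"):
        r=silhouettes(n,c);cm=camera_model(c)
        if n=="ramp":
            t=pick["ramp"] if c=="top" else (412,200)
            r=[q for q in r if np.hypot(*(np.array(cen(q["mask"]))-t))<15]
        if r: o.append((r[0]["mask"].astype(np.float32),cm)); print(n,c,round(r[0]["p"],2),len(r),np.round(r[0]["rect"]))
        else: print(n,c,"none")
    if o:
        for oo in ([o] if len(o)<2 else [o,[o[0]],[o[1]]]):
            x,i=fit(n,oo);print("   ",np.round(x[:2]*1000,1),round(np.degrees(x[2]),1),round(i,3))
print(observe()["clock"])
E
```

```text
ramp top none
ramp scene 0.76 1 [396. 184. 430. 209.]
    [426.8 320.4] -32.6 0.924
pillar top 0.66 1 [467. 157. 485. 165.]
pillar scene 0.57 1 [126. 258. 149. 276.]
    [ 549.7 -444.3] -1.5 0.79
    [ 544.7 -444.5] -5.2 0.691
    [ 550.1 -443.7] 2.4 0.912
lid top 0.95 1 [348. 182. 408. 225.]
lid scene 0.87 1 [233. 193. 301. 236.]
    [ 417.2 -113.7] -173.1 0.959
    [ 416.1 -114.2] -173.3 0.976
    [ 418.9 -112.8] -173.6 0.962
spoon top 0.49 1 [284. 201. 337. 208.]
spoon scene 0.64 1 [270. 251. 355. 309.]
    [416.8 108. ] -1.6 0.405
    [416.8 108. ] -1.6 0.81
    [669.7 -10.1] -176.4 0.172
tealight top none
tealight scene 0.58 1 [181. 203. 207. 234.]
    [ 423.2 -318.3] 9.0 0.93
container top 0.97 1 [235. 121. 296. 168.]
container scene 0.57 2 [374. 236. 446. 284.]
    [623.1 253.9] -191.6 0.962
    [622.8 252.9] -11.5 0.97
    [623.5 255.3] -191.8 0.959
platter top 0.88 1 [393. 122. 442. 161.]
platter scene none
    [ 629.8 -257.4] 5.2 0.928
spoon_tray top 0.73 1 [311. 123. 376. 164.]
spoon_tray scene 0.66 1 [270. 250. 353. 308.]
    [630.8  -4.7] -171.8 0.958
    [629.2  -5.6] -171.8 0.971
    [632.5  -4.2] -172.1 0.975
salt_jar top 0.63 1 [207. 159. 220. 175.]
salt_jar scene 0.94 1 [454. 216. 474. 240.]
    [552.6 429.7] 9.9 0.826
    [549.6 426.6] 6.5 0.765
    [553.4 429.1] 12.4 0.894
egg_cup top 0.73 1 [216. 122. 228. 139.]
egg_cup scene 0.92 1 [466. 257. 488. 282.]
    [682.3 413. ] 14.2 0.868
    [681.1 411.8] 13.7 0.874
    [681.9 414.3] 2.8 0.883
1.1
```

Emit:
apply_moves --motion '[{"x": 5,"y": -5,"yaw": -10},{"x": 10,"y": -10,"yaw": -20},{"x": 15.2,"y": -15,"yaw": -30},{"x": 15.2,"y": -20,"yaw": -40},{"x": 15.2,"y": -24.1,"yaw": -50},{"x": 15.2,"y": -24.1,"yaw": -60},{"x": 15.2,"y": -24.1,"z": -3,"yaw": -70},{"x": 15.2,"y": -24.1,"z": -6,"yaw": -80},{"x": 15.2,"y": -24.1,"z": -6,"yaw": -90},{"x": 15.2,"y": -24.1,"z": -6,"yaw": -96.5,"hand": 0.5}]'

```text
schema error: expected keys x, y, z, yaw, hand
```

```bash
cat > look.py <<'E'
import sys
from h import *
# usage: look.py name x y yawdeg z cams...
n=sys.argv[1];p0=np.array([float(v) for v in sys.argv[2:5]]);p0[2]=np.radians(p0[2]);z=float(sys.argv[5]);o=[]
for c in sys.argv[6:]:
    s=observe();cm=camera_model(c);im=get_image(c);t=proj(np.array([[p0[0],p0[1],z+.02]]),cm)[0]
    cv2.imwrite(f"pics/{n}_{c}_{s['clock']:.1f}.png",im)
    r=sorted(silhouettes(n,c),key=lambda q:np.hypot(*(np.array(cen(q["mask"]))-t)))
    print(c,"exp",t.round(),[(round(q["p"],2),np.round(q["rect"]).tolist()) for q in r])
    if r:
        ob=(r[0]["mask"].astype(np.float32),cm);o.append(ob)
        x,i=fit(n,[ob],z,p0);print("  ",np.round(x[:2]*1000,1),round(np.degrees(x[2]),1),round(i,3))
s=observe();R=cv2.Rodrigues(s["ee_rot"])[0]
print("tcp",s["position"].round(4),"yaw",round(np.degrees(np.arctan2(R[1,1],R[0,1])),1),"tilt",R[2,2].round(4),"w",s["width"].round(3),"F",s["force"].round(1),s["clock"])
E
python3 look.py ramp 0.427 0.320 -32.6 0 wrist; ls pics
```

```text
wrist exp [207. 355.] [(0.62, [193.0, 327.0, 242.0, 352.0]), (0.93, [157.0, 234.0, 188.0, 274.0]), (0.83, [42.0, 150.0, 109.0, 227.0])]
   [433.7 340.3] -41.2 0.321
ramp_wrist_1.1.png
scene0.png
top0.pngTraceback (most recent call last):
  File "look.py", line 14, in <module>
    print("tcp",s["position"].round(4),"yaw",round(np.degrees(np.arctan2(R[1,1],R[0,1])),1),"tilt",R[2,2].round(4),"w",s["width"].round(3),"F",s["force"].round(1),s["clock"])
                                                                                                                       ^^^^^^^^^^^^^^^^
AttributeError: 'float' object has no attribute 'round'
```

All keys are required in each row.

```bash
sed -i 's/s\["width"\].round(3)/round(s["width"],3)/' look.py
```

Emit:
apply_moves --motion '[{"x": 5,"y": -5,"z": 0,"yaw": -10,"hand": 1},{"x": 10,"y": -10,"z": 0,"yaw": -20,"hand": 1},{"x": 15.2,"y": -15,"z": 0,"yaw": -30,"hand": 1},{"x": 15.2,"y": -20,"z": 0,"yaw": -40,"hand": 1},{"x": 15.2,"y": -24.1,"z": 0,"yaw": -50,"hand": 1},{"x": 15.2,"y": -24.1,"z": 0,"yaw": -60,"hand": 1},{"x": 15.2,"y": -24.1,"z": -3,"yaw": -70,"hand": 1},{"x": 15.2,"y": -24.1,"z": -6,"yaw": -80,"hand": 1},{"x": 15.2,"y": -24.1,"z": -6,"yaw": -90,"hand": 1},{"x": 15.2,"y": -24.1,"z": -6,"yaw": -96.5,"hand": 1}]'

```text
clock: 2.45
position: [0.427, 0.3201, 0.1664]
ee_rot: [2.759, 1.502, -0.001]
force: [0.4, 0.2, 0.3]
width: 0.996
gripper_force: 0.0
```

```bash
python3 look.py ramp 0.427 0.320 -32.6 0 wrist; ls pics
```

```text
wrist exp [321. 187.] [(0.83, [295.0, 139.0, 346.0, 228.0]), (0.64, [152.0, 198.0, 254.0, 271.0]), (0.78, [208.0, 2.0, 242.0, 11.0])]
   [425.5 320.7] -33.5 0.91
tcp [0.4271 0.3203 0.1667] yaw -32.7 tilt -1.0 w 0.999 F [ 0.2  0.3 -0.7] 2.55
ramp_wrist_1.1.png
ramp_wrist_2.5.png
scene0.png
top0.png
```

View pics/ramp_wrist_2.5.png

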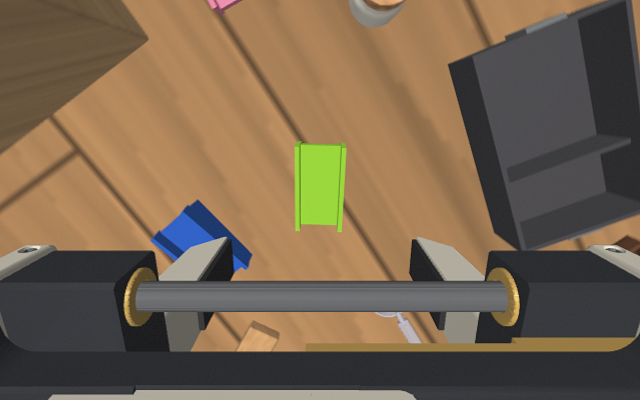

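The close view shows the lime ramp at (320,185), centred between the fingers. The blue one is at (200,235), near the left finger, so I narrow the opening before descending.

Emit:
apply_moves --motion '[{"x": -0.1,"y": 0,"z": -3,"yaw": 0,"hand": 0.3},{"x": -0.1,"y": 0,"z": -6,"yaw": 0,"hand": 0.3},{"x": -0.1,"y": 0,"z": -10,"yaw": 0,"hand": 0.3},{"x": -0.1,"y": 0,"z": -13,"yaw": 0,"hand": 0.3},{"x": -0.1,"y": 0,"z": -15,"yaw": 0,"hand": 0.3},{"x": -0.1,"y": 0,"z": -15.7,"yaw": 0,"hand": 0.3},{"x": -0.1,"y": 0,"z": -15.7,"yaw": 0,"hand": 0.3},{"x": -0.1,"y": 0,"z": -15.7,"yaw": 0,"hand": -0.2},{"x": -0.1,"y": 0,"z": -15.7,"yaw": 0,"hand": -0.3},{"x": -0.1,"y": 0,"z": -15.7,"yaw": 0,"hand": -0.4}]' --newtons 20

```text
clock: 3.8
position: [0.4265, 0.3206, 0.0105]
ee_rot: [-2.755, -1.508, -0.002]
force: [-1.4, -0.3, 6.2]
width: 0.477
gripper_force: 20.0
```

Emit:
apply_moves --motion '[{"x": 0,"y": 0,"z": 3,"yaw": 0,"hand": -0.4},{"x": 0,"y": 0,"z": 8,"yaw": 0,"hand": -0.4},{"x": 5,"y": -1,"z": 10,"yaw": 7,"hand": -0.4},{"x": 10,"y": -2,"z": 10,"yaw": 14,"hand": -0.4},{"x": 15,"y": -3,"z": 10,"yaw": 21,"hand": -0.4},{"x": 20.3,"y": -3.7,"z": 10,"yaw": 21,"hand": -0.4},{"x": 20.3,"y": -3.7,"z": 10,"yaw": 21,"hand": -0.4}]'

```text
clock: 4.68
position: [0.6331, 0.2802, 0.1095]
ee_rot: [2.437, 1.978, 0.002]
force: [-0.6, 0.0, -0.3]
width: 0.479
gripper_force: 20.0
```

```bash
python3 look.py container 0.623 0.254 -11.6 0 wrist; ls pics
```

```text
wrist exp [315. 238.] [(0.73, [272.0, 174.0, 377.0, 342.0]), (0.83, [217.0, 120.0, 402.0, 344.0])]
   [604.1 211. ] -7.8 0.343
tcp [0.6289 0.2828 0.1092] yaw -11.7 tilt -1.0 w 0.481 F [-0.3 -0.9  0.1] 4.775
container_wrist_4.7.png
ramp_wrist_1.1.png
ramp_wrist_2.5.png
scene0.png
top0.png
```

View pics/container_wrist_4.7.png

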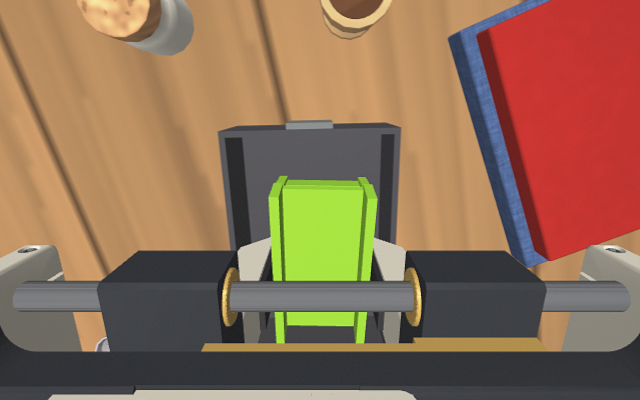

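The wrist view shows the ramp, centre near (322,255), held level over the large bay. The bay's far wall is at row 130, and the book stack on the right is lower than the gripper body. Lowering.

Emit:
apply_moves --motion '[{"x": 0,"y": 0,"z": -3,"yaw": 0,"hand": -0.4},{"x": 0,"y": 0,"z": -6,"yaw": 0,"hand": -0.4},{"x": 0,"y": 0,"z": -8,"yaw": 0,"hand": -0.4},{"x": 0,"y": 0,"z": -9,"yaw": 0,"hand": -0.4},{"x": 0,"y": 0,"z": -9.5,"yaw": 0,"hand": -0.4},{"x": 0,"y": 0,"z": -9.5,"yaw": 0,"hand": -0.4},{"x": 0,"y": 0,"z": -9.5,"yaw": 0,"hand": 0.22},{"x": 0,"y": 0,"z": -9.5,"yaw": 0,"hand": 0.22},{"x": 0,"y": 0,"z": -8,"yaw": 0,"hand": 0.22},{"x": 0,"y": 0,"z": -4,"yaw": 0,"hand": 0.22}]'

```text
clock: 6.02
position: [0.6279, 0.2827, 0.0695]
ee_rot: [-2.434, -1.985, 0.005]
force: [0.3, -0.2, 0.1]
width: 0.612
gripper_force: 0.0
```

Emit:
apply_moves --motion '[{"x": 0,"y": 0,"z": 5,"yaw": 0,"hand": 0.22},{"x": -0.5,"y": -4,"z": 9,"yaw": 0,"hand": 0.22},{"x": -1,"y": -10,"z": 9,"yaw": 0,"hand": 0.22},{"x": -2,"y": -16,"z": 9,"yaw": 0,"hand": 0.22},{"x": -3,"y": -22,"z": 9,"yaw": 0,"hand": 0.22},{"x": -3.5,"y": -28,"z": 9,"yaw": 0,"hand": 0.22},{"x": -4,"y": -34,"z": 9,"yaw": 0,"hand": 0.22},{"x": -4.5,"y": -40,"z": 9,"yaw": 0,"hand": 0.22},{"x": -5,"y": -46,"z": 9,"yaw": 0,"hand": 0.22},{"x": -5.5,"y": -52,"z": 9,"yaw": 0,"hand": 0.22}]'

```text
clock: 7.28
position: [0.5741, -0.2388, 0.1612]
ee_rot: [2.434, 1.984, 0.002]
force: [1.9, -0.4, 0.2]
width: 0.609
gripper_force: 0.0
```

Emit:
apply_moves --motion '[{"x": -0.5,"y": -6,"z": 0,"yaw": 0,"hand": 0.22},{"x": -1,"y": -12,"z": 0,"yaw": 0,"hand": 0.22},{"x": -1.5,"y": -17,"z": 0,"yaw": 0,"hand": 0.22},{"x": -2.3,"y": -20.7,"z": 0,"yaw": 0,"hand": 0.22},{"x": -2.3,"y": -20.7,"z": 0,"yaw": 0,"hand": 0.22}]'

```text
clock: 7.9
position: [0.5485, -0.4485, 0.161]
ee_rot: [2.439, 1.977, -0.004]
force: [-0.6, -0.4, -0.0]
width: 0.612
gripper_force: 0.0
```

```bash
python3 look.py pillar 0.55 -0.444 0 0 wrist; python3 look.py ramp 0.629 0.283 -11.6 0.004 top scene;ls pics
```

```text
wrist exp [322. 183.] [(0.86, [302.0, 162.0, 338.0, 209.0])]
   [ 548.  -444.5] 3.3 0.927
tcp [ 0.5511 -0.4439  0.1605] yaw -11.7 tilt -1.0 w 0.611 F [ 0.4  0.6 -0.1] 8.0
top exp [258. 144.] [(0.7, [246.0, 138.0, 271.0, 154.0]), (0.68, [174.0, 184.0, 198.0, 204.0]), (0.7, [230.0, 232.0, 258.0, 249.0]), (0.93, [240.0, 270.0, 261.0, 298.0])]
   [629.3 280.3] -12.9 0.9
scene exp [419. 259.] [(0.72, [403.0, 247.0, 440.0, 272.0]), (0.89, [469.0, 192.0, 500.0, 209.0]), (0.47, [313.0, 198.0, 370.0, 212.0]), (0.78, [390.0, 160.0, 420.0, 179.0]), (0.83, [379.0, 136.0, 397.0, 154.0])]
   [630.7 282.3] -13.3 0.927
tcp [ 0.5521 -0.4422  0.1601] yaw -11.5 tilt -1.0 w 0.611 F [-0.9  0.4  0.3] 8.2
container_wrist_4.7.png
pillar_wrist_7.9.png
ramp_scene_8.1.png
ramp_top_8.0.png
ramp_wrist_1.1.png
ramp_wrist_2.5.png
scene0.png
top0.png
```

Emit:
apply_moves --motion '[{"x": -0.2,"y": 0,"z": -4,"yaw": 0,"hand": 0.22},{"x": -0.2,"y": -0.1,"z": -8,"yaw": 0,"hand": 0.22},{"x": -0.2,"y": -0.1,"z": -12,"yaw": 0,"hand": 0.22},{"x": -0.2,"y": -0.1,"z": -14.5,"yaw": 0,"hand": 0.22},{"x": -0.2,"y": -0.1,"z": -15.6,"yaw": 0,"hand": 0.22},{"x": -0.2,"y": -0.1,"z": -15.6,"yaw": 0,"hand": 0.22},{"x": -0.2,"y": -0.1,"z": -15.6,"yaw": 0,"hand": -0.2},{"x": -0.2,"y": -0.1,"z": -15.6,"yaw": 0,"hand": -0.5},{"x": -0.2,"y": -0.1,"z": -15.6,"yaw": 0,"hand": -0.6},{"x": -0.2,"y": -0.1,"z": -15.6,"yaw": 0,"hand": -0.6}]'

```text
clock: 9.45
position: [0.5496, -0.4451, 0.0047]
ee_rot: [2.434, 1.984, 0.001]
force: [0.1, 0.7, 6.5]
width: 0.358
gripper_force: 20.0
```

Emit:
apply_moves --motion '[{"x": 0,"y": 0,"z": 2,"yaw": 0,"hand": -0.6},{"x": 0,"y": 0,"z": 6,"yaw": 0,"hand": -0.6},{"x": 0,"y": 1,"z": 11,"yaw": 0,"hand": -0.6},{"x": 0.5,"y": 5,"z": 13,"yaw": 0,"hand": -0.6},{"x": 1,"y": 10,"z": 13,"yaw": 0,"hand": -0.6},{"x": 2,"y": 16,"z": 13,"yaw": 0,"hand": -0.6},{"x": 3,"y": 22,"z": 13,"yaw": 0,"hand": -0.6},{"x": 4,"y": 28,"z": 13,"yaw": 0,"hand": -0.6},{"x": 5,"y": 34,"z": 13,"yaw": 0,"hand": -0.6},{"x": 5,"y": 40,"z": 13,"yaw": 0,"hand": -0.6}]'

```text
clock: 10.7
position: [0.5999, -0.0427, 0.1351]
ee_rot: [2.434, 1.985, 0.003]
force: [0.4, 0.5, 0.5]
width: 0.353
gripper_force: 20.0
```

Emit:
apply_moves --motion '[{"x": 0.2,"y": 6,"z": 0,"yaw": 0,"hand": -0.6},{"x": 0.5,"y": 12,"z": 0,"yaw": 0,"hand": -0.6},{"x": 0.8,"y": 18,"z": 0,"yaw": 0,"hand": -0.6},{"x": 1.2,"y": 22,"z": 0,"yaw": 0,"hand": -0.6},{"x": 1.2,"y": 24.4,"z": -1,"yaw": 0,"hand": -0.6},{"x": 1.2,"y": 24.4,"z": -2,"yaw": 0,"hand": -0.6},{"x": 1.2,"y": 24.4,"z": -2,"yaw": 0,"hand": -0.6}]'

```text
clock: 11.58
position: [0.6106, 0.1964, 0.1126]
ee_rot: [2.437, 1.982, -0.005]
force: [0.6, -1.2, -0.5]
width: 0.362
gripper_force: 20.0
```

```bash
python3 look.py pillar 0.612 0.199 0 0.11 top scene wrist;ls pics
```

```text
top exp [278. 137.] [(0.45, [314.0, 121.0, 378.0, 164.0])]
   [612. 199.] 0.0 0.0
scene exp [391. 234.] [(0.47, [404.0, 246.0, 440.0, 269.0]), (0.67, [233.0, 195.0, 303.0, 238.0])]
   [612. 199.] 0.0 0.0
wrist exp [321. 269.] [(0.8, [285.0, 221.0, 358.0, 334.0])]
   [611.8 198.3] 6.9 0.607
tcp [0.6115 0.1982 0.1141] yaw -11.7 tilt -1.0 w 0.359 F [-0.2 -0.7 -1.1] 11.875
container_wrist_4.7.png
pillar_scene_11.7.png
pillar_top_11.6.png
pillar_wrist_11.8.png
pillar_wrist_7.9.png
ramp_scene_8.1.png
ramp_top_8.0.png
ramp_wrist_1.1.png
ramp_wrist_2.5.png
scene0.png
top0.png
```

View pics/pillar_wrist_11.8.png

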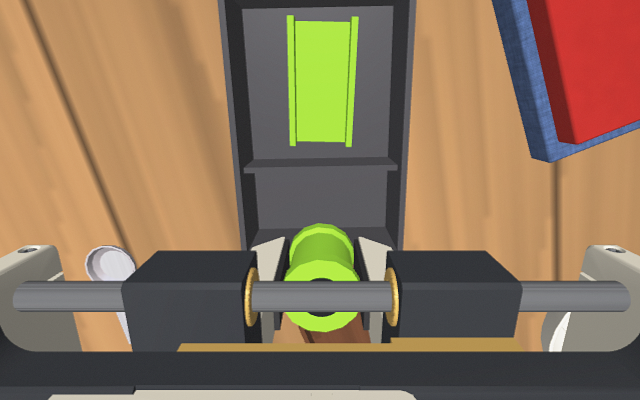

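The pillar is held upright at (321,275), and the ramp lies flat in the large bay at (322,80). Lowering into the small bay.

Emit:
apply_moves --motion '[{"x": 0,"y": 0,"z": -4,"yaw": 0,"hand": -0.6},{"x": 0,"y": 0,"z": -7,"yaw": 0,"hand": -0.6},{"x": 0,"y": 0,"z": -9,"yaw": 0,"hand": -0.6},{"x": 0,"y": 0,"z": -10,"yaw": 0,"hand": -0.6},{"x": 0,"y": 0,"z": -10.5,"yaw": 0,"hand": -0.6},{"x": 0,"y": 0,"z": -10.5,"yaw": 0,"hand": -0.6},{"x": 0,"y": 0,"z": -10.5,"yaw": 0,"hand": 0},{"x": 0,"y": 0,"z": -10.5,"yaw": 0,"hand": 0},{"x": 0,"y": 0,"z": -8,"yaw": 0,"hand": 0},{"x": 0,"y": 0,"z": -2,"yaw": 0,"hand": 0}]'

```text
clock: 13.12
position: [0.6091, 0.1988, 0.0924]
ee_rot: [-2.434, -1.984, 0.008]
force: [1.4, 0.5, 0.3]
width: 0.498
gripper_force: 0.0
```

Emit:
apply_moves --motion '[{"x": 0,"y": 0,"z": 4,"yaw": 0,"hand": 0},{"x": -3,"y": -4,"z": 6,"yaw": 4,"hand": 0},{"x": -6,"y": -9,"z": 6,"yaw": 8,"hand": 0},{"x": -9,"y": -14,"z": 6,"yaw": 14,"hand": 0},{"x": -12,"y": -19,"z": 6,"yaw": 18,"hand": 0},{"x": -16,"y": -24,"z": 6,"yaw": 18,"hand": 0},{"x": -19.4,"y": -28,"z": 6,"yaw": 18,"hand": 0},{"x": -19.4,"y": -31.3,"z": 6,"yaw": 18,"hand": 0},{"x": -19.4,"y": -31.3,"z": 6,"yaw": 18,"hand": 0}]'

```text
clock: 14.25
position: [0.417, -0.1162, 0.1544]
ee_rot: [2.099, 2.336, 0.001]
force: [0.0, 0.2, -0.5]
width: 0.5
gripper_force: 0.0
```

```bash
python3 look.py lid 0.417 -0.114 6.5 0 wrist;python3 look.py pillar 0.612 0.199 0 0.004 top scene; ls pics
```

```text
wrist exp [321. 188.] [(0.68, [256.0, 85.0, 389.0, 271.0])]
   [ 417.6 -113.5] 6.7 0.941
tcp [ 0.4174 -0.1137  0.154 ] yaw 6.3 tilt -1.0 w 0.499 F [0.5 0.4 0. ] 14.35
top exp [282. 148.] []
scene exp [386. 257.] [(0.57, [380.0, 248.0, 393.0, 268.0]), (0.73, [233.0, 196.0, 302.0, 237.0])]
   [612.7 200.3] 2.4 0.908
tcp [ 0.4174 -0.1128  0.1537] yaw 6.5 tilt -1.0 w 0.505 F [-1.2  1.3 -0.2] 14.55
container_wrist_4.7.png
lid_wrist_14.2.png
pillar_scene_11.7.png
pillar_scene_14.4.png
pillar_top_11.6.png
pillar_top_14.3.png
pillar_wrist_11.8.png
pillar_wrist_7.9.png
ramp_scene_8.1.png
ramp_top_8.0.png
ramp_wrist_1.1.png
ramp_wrist_2.5.png
scene0.png
top0.png
```

Emit:
apply_moves --motion '[{"x": 0,"y": 0,"z": -4,"yaw": 0.2,"hand": 0},{"x": 0,"y": 0,"z": -8,"yaw": 0.2,"hand": 0},{"x": 0,"y": 0,"z": -11,"yaw": 0.2,"hand": 0},{"x": 0,"y": 0,"z": -13,"yaw": 0.2,"hand": 0},{"x": 0,"y": 0,"z": -14,"yaw": 0.2,"hand": 0},{"x": 0,"y": 0,"z": -14,"yaw": 0.2,"hand": -0.3},{"x": 0,"y": 0,"z": -14,"yaw": 0.2,"hand": -0.6},{"x": 0,"y": 0,"z": -14,"yaw": 0.2,"hand": -0.8},{"x": 0,"y": 0,"z": -14,"yaw": 0.2,"hand": -0.9},{"x": 0,"y": 0,"z": -14,"yaw": 0.2,"hand": -0.9}]' --newtons 35

```text
clock: 15.8
position: [0.4176, -0.1138, 0.0143]
ee_rot: [2.09, 2.345, 0.001]
force: [-0.4, 0.9, 6.4]
width: 0.17
gripper_force: 35.0
```

Emit:
apply_moves --motion '[{"x": 0,"y": 0,"z": 2,"yaw": 0,"hand": -0.9},{"x": 0,"y": 0,"z": 6,"yaw": 0,"hand": -0.9},{"x": 1,"y": 2,"z": 10,"yaw": 0,"hand": -0.9},{"x": 4,"y": 6,"z": 12,"yaw": -4,"hand": -0.9},{"x": 7,"y": 11,"z": 12,"yaw": -8,"hand": -0.9},{"x": 10,"y": 16,"z": 12,"yaw": -12,"hand": -0.9},{"x": 13,"y": 21,"z": 12,"yaw": -16,"hand": -0.9},{"x": 16,"y": 26,"z": 12,"yaw": -18.1,"hand": -0.9},{"x": 19,"y": 31,"z": 12,"yaw": -18.1,"hand": -0.9},{"x": 20.5,"y": 35,"z": 12,"yaw": -18.1,"hand": -0.9}]'

```text
clock: 17.05
position: [0.6229, 0.2387, 0.1334]
ee_rot: [2.432, 1.989, 0.0]
force: [1.2, -0.7, -1.2]
width: 0.172
gripper_force: 35.0
```

Emit:
apply_moves --motion '[{"x": 0.1,"y": 1.8,"z": 0,"yaw": 0,"hand": -0.9},{"x": 0.1,"y": 1.8,"z": -2,"yaw": 0,"hand": -0.9},{"x": 0.1,"y": 1.8,"z": -4,"yaw": 0,"hand": -0.9},{"x": 0.1,"y": 1.8,"z": -4,"yaw": 0,"hand": -0.9}]'

```text
clock: 17.55
position: [0.6216, 0.2527, 0.0918]
ee_rot: [-2.434, -1.985, 0.006]
force: [-0.1, -0.5, -1.1]
width: 0.173
gripper_force: 35.0
```

```bash
python3 look.py lid 0.623 0.254 -11.6 0.08 top scene; ls pics | grep lid
```

```text
top exp [262. 137.] [(0.96, [267.0, 126.0, 293.0, 162.0])]
   [617.7 246.5] -12.6 0.4
scene exp [413. 242.] [(0.63, [373.0, 222.0, 452.0, 268.0])]
   [625.1 254.2] -12.4 0.555
tcp [0.6237 0.2539 0.0946] yaw -11.6 tilt -1.0 w 0.177 F [ 0.1  0.9 -0.8] 17.75
lid_scene_17.6.png
lid_top_17.6.png
lid_wrist_14.2.png
```

Emit:
apply_moves --motion '[{"x": 0,"y": 0,"z": -1.5,"yaw": 0,"hand": -0.9},{"x": 0,"y": 0,"z": -2.5,"yaw": 0,"hand": -0.9},{"x": 0,"y": 0,"z": -3,"yaw": 0,"hand": -0.9},{"x": 0,"y": 0,"z": -3.2,"yaw": 0,"hand": -0.9},{"x": 0,"y": 0,"z": -3.4,"yaw": 0,"hand": -0.9},{"x": 0,"y": 0,"z": -3.4,"yaw": 0,"hand": -0.9}]'

```text
clock: 18.5
position: [0.6233, 0.2542, 0.0605]
ee_rot: [-2.433, -1.987, -0.001]
force: [-3.1, -1.4, 4.5]
width: 0.176
gripper_force: 35.0
```

```bash
python3 look.py lid 0.623 0.254 -11.6 0.046 scene; python3 -c "
from h import *
m=cv2.imread([f for f in __import__('glob').glob('pics/lid_scene_1[89]*')][-1]);cv2.imwrite('pics/c1.png',cv2.resize(m[170:320,320:520],None,fx=4,fy=4,interpolation=2))"
```

```text
scene exp [410. 250.] [(0.61, [375.0, 230.0, 450.0, 275.0])]
   [625.3 254.6] -11.3 0.515
tcp [0.6233 0.2542 0.0605] yaw -11.5 tilt -1.0 w 0.172 F [-2.7 -0.5  5.9] 18.6
```

View pics/c1.png

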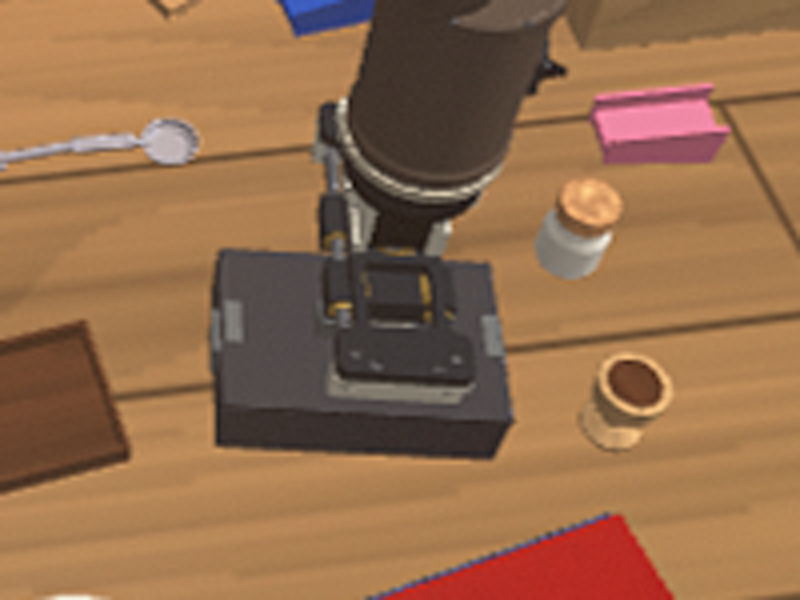

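The lid sits flush on the container at about (360,340) in the crop, with TCP height matching seated (46.2 mm). Releasing and heading to the spoon.

Emit:
apply_moves --motion '[{"x": 0,"y": 0,"z": 0,"yaw": 0,"hand": -0.3},{"x": 0,"y": 0,"z": 0,"yaw": 0,"hand": -0.3},{"x": 0,"y": 0,"z": 2,"yaw": 0,"hand": -0.3},{"x": 0,"y": 0,"z": 6,"yaw": 0,"hand": -0.3},{"x": -4,"y": -3,"z": 9,"yaw": 5,"hand": -0.3},{"x": -9,"y": -6,"z": 9,"yaw": 10,"hand": -0.3},{"x": -14,"y": -9,"z": 9,"yaw": 10,"hand": -0.3},{"x": -18,"y": -12,"z": 9,"yaw": 10,"hand": -0.3},{"x": -20.6,"y": -13.1,"z": 9,"yaw": 10,"hand": -0.3},{"x": -20.6,"y": -13.1,"z": 9,"yaw": 10,"hand": -0.3}]'

```text
clock: 19.85
position: [0.4159, 0.1224, 0.1509]
ee_rot: [-2.251, -2.19, -0.002]
force: [0.9, 0.4, 0.1]
width: 0.351
gripper_force: 0.0
```

```bash
python3 look.py spoon 0.4168 0.108 -1.6 0 wrist;python3 look.py lid 0.623 0.254 -11.6 0.046 scene top; ls pics|grep spoon
```

```text
wrist exp [323. 207.] [(0.82, [298.0, 106.0, 349.0, 281.0])]
   [418.2 108.8] -1.6 0.873
tcp [0.4183 0.1237 0.1509] yaw -1.5 tilt -1.0 w 0.351 F [ 0.7 -0.2  0.2] 19.95
scene exp [410. 250.] [(0.66, [373.0, 232.0, 450.0, 277.0]), (0.67, [180.0, 205.0, 205.0, 233.0])]
   [625.7 255.2] -11.4 0.964
top exp [264. 141.] [(0.62, [235.0, 122.0, 298.0, 157.0])]
   [624.7 254.2] -10.1 0.603
tcp [0.4181 0.1236 0.1499] yaw -1.5 tilt -1.0 w 0.35 F [ 0.4  0.6 -0.3] 20.15
spoon_wrist_19.9.png
```

Emit:
apply_moves --motion '[{"x": 0,"y": 0,"z": -4,"yaw": 0,"hand": -0.3},{"x": 0,"y": 0,"z": -8,"yaw": 0,"hand": -0.3},{"x": 0,"y": 0,"z": -11.5,"yaw": 0,"hand": -0.3},{"x": 0,"y": 0,"z": -13.5,"yaw": 0,"hand": -0.3},{"x": 0,"y": 0,"z": -14.5,"yaw": 0,"hand": -0.3},{"x": 0,"y": 0,"z": -14.7,"yaw": 0,"hand": -0.3},{"x": 0,"y": 0,"z": -14.7,"yaw": 0,"hand": -0.6},{"x": 0,"y": 0,"z": -14.7,"yaw": 0,"hand": -0.8},{"x": 0,"y": 0,"z": -14.7,"yaw": 0,"hand": -1},{"x": 0,"y": 0,"z": -14.7,"yaw": 0,"hand": -1}]' --newtons 30

```text
clock: 21.4
position: [0.4176, 0.1234, 0.0032]
ee_rot: [2.25, 2.192, 0.002]
force: [-0.7, -0.0, 5.3]
width: 0.123
gripper_force: 30.0
```

Emit:
apply_moves --motion '[{"x": 0,"y": 0,"z": 1,"yaw": 0,"hand": -1},{"x": 0,"y": 0,"z": 4,"yaw": 0,"hand": -1},{"x": 2,"y": -1,"z": 8,"yaw": 0,"hand": -1},{"x": 7,"y": -4,"z": 8,"yaw": 3,"hand": -1},{"x": 12,"y": -7,"z": 8,"yaw": 6,"hand": -1},{"x": 17,"y": -10,"z": 8,"yaw": 9.8,"hand": -1},{"x": 21.1,"y": -11.4,"z": 8,"yaw": 9.8,"hand": -1},{"x": 21.1,"y": -11.4,"z": 8,"yaw": 9.8,"hand": -1},{"x": 21.1,"y": -11.4,"z": 8,"yaw": 9.8,"hand": -1}]'

```text
clock: 22.52
position: [0.627, 0.0095, 0.0826]
ee_rot: [-2.055, -2.375, 0.002]
force: [-0.4, -0.4, -0.9]
width: 0.124
gripper_force: 30.0
```

```bash
python3 look.py spoon 0.631 -0.005 8.2 0.08 scene wrist;  python3 -c "
from h import *
import glob
a=cv2.imread(sorted(glob.glob('pics/spoon_scene*'))[-1]);b=cv2.imread(sorted(glob.glob('pics/spoon_wrist_2*'))[-1]);cv2.imwrite('pics/c2.png',np.hstack([cv2.resize(a[200:350,220:420],(400,300)),cv2.resize(b,(400,250))[:,:].copy() if 0 else cv2.copyMakeBorder(cv2.resize(b,(400,250)),0,50,0,0,0)]))"
```

```text
scene exp [308. 258.] [(0.72, [272.0, 248.0, 342.0, 271.0])]
   [631.9  -4.3] 8.3 0.42
wrist exp [326. 303.] [(0.76, [271.0, 112.0, 369.0, 344.0])]
   [628.7  -4.6] 8.1 0.766
tcp [0.6272 0.0101 0.0829] yaw 8.3 tilt -1.0 w 0.12 F [ 0.5  0.2 -0.5] 22.725
```

View pics/c2.png

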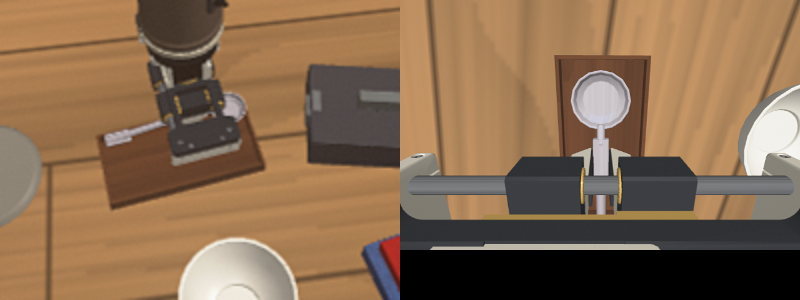

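Left panel: the spoon is level over the tray, with its handle towards (105,135). Right panel: the bowl is at (600,97), centred between the tray walls at 560 and 645. Lowering.

Emit:
apply_moves --motion '[{"x": 0.2,"y": 0,"z": -3,"yaw": 0,"hand": -1},{"x": 0.2,"y": 0,"z": -5.5,"yaw": 0,"hand": -1},{"x": 0.2,"y": 0,"z": -7,"yaw": 0,"hand": -1},{"x": 0.2,"y": 0,"z": -7.4,"yaw": 0,"hand": -1},{"x": 0.2,"y": 0,"z": -7.55,"yaw": 0,"hand": -1},{"x": 0.2,"y": 0,"z": -7.55,"yaw": 0,"hand": -1},{"x": 0.2,"y": 0,"z": -7.55,"yaw": 0,"hand": -0.4},{"x": 0.2,"y": 0,"z": -7.55,"yaw": 0,"hand": -0.4},{"x": 0.2,"y": 0,"z": -6,"yaw": 0,"hand": -0.4},{"x": 0.2,"y": 0,"z": -1,"yaw": 0,"hand": -0.4}]'

```text
clock: 23.98
position: [0.6284, 0.0092, 0.0721]
ee_rot: [-2.053, -2.374, 0.005]
force: [1.7, 0.3, 0.6]
width: 0.3
gripper_force: 0.0
```

Emit:
apply_moves --motion '[{"x": -2,"y": -3,"z": 5,"yaw": 0,"hand": 0.8},{"x": -5,"y": -8,"z": 8,"yaw": 0,"hand": 0.8},{"x": -8,"y": -13,"z": 8,"yaw": 0,"hand": 0.8},{"x": -11,"y": -18,"z": 8,"yaw": 0,"hand": 0.8},{"x": -14,"y": -23,"z": 8,"yaw": 0,"hand": 0.8},{"x": -17,"y": -28,"z": 8,"yaw": 0,"hand": 0.8},{"x": -20.6,"y": -32.8,"z": 8,"yaw": 0,"hand": 0.8},{"x": -20.6,"y": -32.8,"z": 8,"yaw": 0,"hand": 0.8},{"x": -20.6,"y": -32.8,"z": 8,"yaw": 0,"hand": 0.8}]'

```text
clock: 25.1
position: [0.4244, -0.3188, 0.1536]
ee_rot: [2.056, 2.375, 0.001]
force: [0.6, 0.3, -0.5]
width: 0.903
gripper_force: 0.0
```

```bash
python3 look.py tealight 0.423 -0.318 0 0 wrist scene;python3 look.py spoon 0.631 -0.005 8.2 0.004 scene top; python3 look.py platter 0.63 -0.257 0 0 top wrist; ls -t pics|head -6; python3 -c "
from h import *
import glob
a=cv2.imread(sorted(glob.glob('pics/spoon_scene*'))[-1]);b=cv2.imread(sorted(glob.glob('pics/tealight_wrist*'))[-1]);cv2.imwrite('pics/c3.png',np.hstack([cv2.resize(a[200:350,220:420],(400,300)),cv2.copyMakeBorder(cv2.resize(b,(400,250)),0,50,0,0,0)]))"
```

```text
wrist exp [320. 189.] [(0.73, [288.0, 157.0, 351.0, 233.0])]
   [ 420.9 -318.3] 5.2 0.943
scene exp [193. 222.] []
tcp [ 0.4252 -0.3176  0.1529] yaw 8.4 tilt -1.0 w 0.9 F [-0.5 -0.3 -0.4] 25.3
scene exp [309. 273.] [(0.62, [275.0, 263.0, 344.0, 288.0])]
   [634.6  -5.1] 8.0 0.818
top exp [343. 141.] [(0.56, [318.0, 138.0, 369.0, 148.0])]
   [631.6  -5.9] 8.4 0.818
tcp [ 0.4245 -0.3183  0.1527] yaw 8.3 tilt -1.0 w 0.898 F [-0.1  0.   1.1] 25.5
top exp [417. 139.] [(0.94, [392.0, 122.0, 441.0, 162.0])]
   [ 630.7 -256.8] -2.2 0.898
wrist exp [566. 156.] [(0.82, [473.0, 67.0, 640.0, 230.0])]
   [ 634.  -255.5] 6.4 0.945
tcp [ 0.4242 -0.3187  0.1527] yaw 8.3 tilt -1.0 w 0.903 F [-0.5 -0.5 -0.1] 25.7
platter_wrist_25.6.png
platter_top_25.5.png
spoon_top_25.4.png
spoon_scene_25.3.png
tealight_scene_25.2.png
tealight_wrist_25.1.png
```

View pics/c3.png

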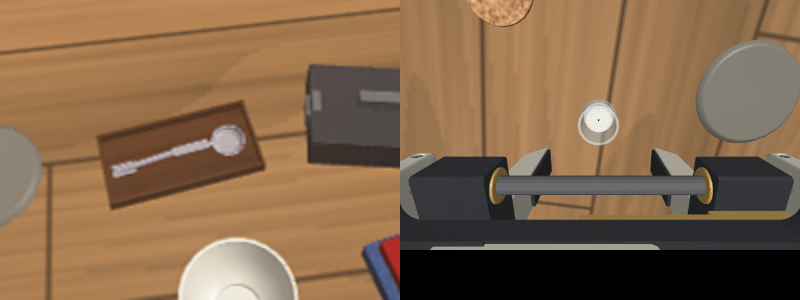

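The spoon lies flat in the tray, bowl at (228,140) in the left panel. The tealight stands at (598,122) in the right panel, between the fingers. Descending with a gentle grip.

Emit:
apply_moves --motion '[{"x": -0.25,"y": 0,"z": -2,"yaw": 0,"hand": 0.8},{"x": -0.25,"y": 0,"z": -5,"yaw": 0,"hand": 0.8},{"x": -0.25,"y": 0,"z": -8,"yaw": 0,"hand": 0.8},{"x": -0.25,"y": 0,"z": -11,"yaw": 0,"hand": 0.8},{"x": -0.25,"y": 0,"z": -13,"yaw": 0,"hand": 0.8},{"x": -0.25,"y": 0,"z": -13.9,"yaw": 0,"hand": 0.8},{"x": -0.25,"y": 0,"z": -13.9,"yaw": 0,"hand": 0.5},{"x": -0.25,"y": 0,"z": -13.9,"yaw": 0,"hand": 0.3},{"x": -0.25,"y": 0,"z": -13.9,"yaw": 0,"hand": 0.1},{"x": -0.25,"y": 0,"z": -13.9,"yaw": 0,"hand": 0}]' --newtons 10

```text
clock: 26.95
position: [0.4221, -0.319, 0.0144]
ee_rot: [2.054, 2.375, 0.001]
force: [-0.9, -0.2, 5.0]
width: 0.592
gripper_force: 10.0
```

Emit:
apply_moves --motion '[{"x": 0,"y": 0,"z": 1,"yaw": 0,"hand": 0},{"x": 0,"y": 0,"z": 3.5,"yaw": 0,"hand": 0},{"x": 1,"y": 0.5,"z": 6,"yaw": 0,"hand": 0},{"x": 4,"y": 1.5,"z": 7,"yaw": 0,"hand": 0},{"x": 8,"y": 2.5,"z": 7,"yaw": 0,"hand": 0},{"x": 12,"y": 3.5,"z": 7,"yaw": 0,"hand": 0},{"x": 16,"y": 5,"z": 7,"yaw": 0,"hand": 0},{"x": 19,"y": 6,"z": 7,"yaw": 0,"hand": 0},{"x": 20.9,"y": 6.2,"z": 7,"yaw": 0,"hand": 0},{"x": 20.9,"y": 6.2,"z": 7,"yaw": 0,"hand": 0}]'

```text
clock: 28.2
position: [0.6317, -0.2559, 0.0839]
ee_rot: [2.053, 2.378, 0.0]
force: [-0.2, 0.1, -1.7]
width: 0.595
gripper_force: 10.0
```

```bash
python3 look.py tealight 0.6315 -0.2565 0 0.07 wrist; cp pics/tealight_wrist_28.2.png pics/c4.png || ls -t pics | head -2
```

```text
wrist exp [321. 264.] [(0.75, [261.0, 201.0, 384.0, 342.0])]
   [ 631.3 -254.9] 4.2 0.647
tcp [ 0.6296 -0.2572  0.0838] yaw 8.3 tilt -1.0 w 0.592 F [-0.7  0.2 -0.6] 28.3
```

View pics/c4.png

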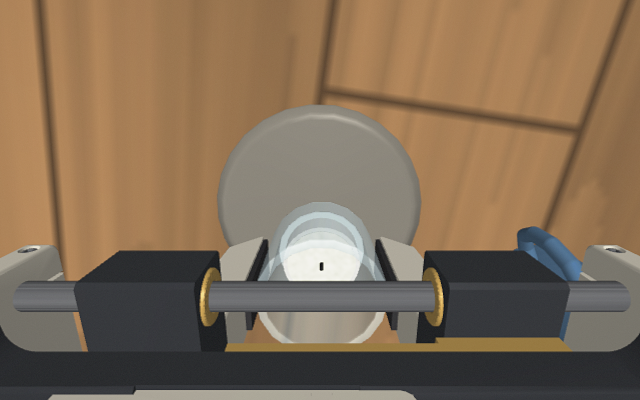

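The wrist view shows the glass upright at (322,265) over the platter, but the blue mug's handle is at (550,250), near the right end of the gripper body. I check that clearance before lowering.

```bash
python3 - <<'E'
from h import *
t,s=camera_model("top"),camera_model("scene")
for z in(.03,.06,.09): print(z,ray((414,99),t,z)[:2].round(3),ray((430,88),t,z)[:2].round(3),"scene handle",ray((210,337),s,z)[:2].round(3),ray((205,347),s,z)[:2].round(3))
E
```

```text
0.03 [ 0.771 -0.254] [ 0.809 -0.311] scene handle [ 0.765 -0.244] [ 0.785 -0.253]
0.06 [ 0.757 -0.246] [ 0.794 -0.302] scene handle [ 0.776 -0.235] [ 0.796 -0.245]
0.09 [ 0.742 -0.239] [ 0.779 -0.293] scene handle [ 0.787 -0.227] [ 0.807 -0.236]
```

The mug handle is near x=0.767 and the gripper end near 0.725, so there are about 4 cm of clearance. Lowering gently.

Emit:
apply_moves --motion '[{"x": 0,"y": 0,"z": -1.5,"yaw": 0,"hand": 0},{"x": 0,"y": 0,"z": -3,"yaw": 0,"hand": 0},{"x": 0,"y": 0,"z": -4.2,"yaw": 0,"hand": 0},{"x": 0,"y": 0,"z": -4.8,"yaw": 0,"hand": 0},{"x": 0,"y": 0,"z": -5.1,"yaw": 0,"hand": 0},{"x": 0,"y": 0,"z": -5.25,"yaw": 0,"hand": 0},{"x": 0,"y": 0,"z": -5.35,"yaw": 0,"hand": 0},{"x": 0,"y": 0,"z": -5.35,"yaw": 0,"hand": 0}]'

```text
clock: 29.3
position: [0.6309, -0.2569, 0.0306]
ee_rot: [2.055, 2.376, 0.0]
force: [-1.0, -0.6, -1.3]
width: 0.598
gripper_force: 10.0
```

Emit:
apply_moves --motion '[{"x": 0,"y": 0,"z": 0,"yaw": 0,"hand": 0.3},{"x": 0,"y": 0,"z": 0,"yaw": 0,"hand": 0.5},{"x": 0,"y": 0,"z": 0,"yaw": 0,"hand": 0.7},{"x": 0,"y": 0,"z": 2,"yaw": 0,"hand": 0.7},{"x": 0,"y": 0,"z": 5,"yaw": 0,"hand": 0.7},{"x": 0,"y": 0,"z": 9,"yaw": 0,"hand": 0.7},{"x": 0,"y": 0,"z": 13,"yaw": 0,"hand": 0.7},{"x": -5,"y": 0,"z": 14,"yaw": 0,"hand": 0.7},{"x": -10,"y": 0,"z": 14,"yaw": 0,"hand": 0.7},{"x": -20,"y": 0,"z": 14,"yaw": 0,"hand": 0.7}]'

```text
clock: 30.55
position: [0.4675, -0.2571, 0.1718]
ee_rot: [2.053, 2.375, 0.001]
force: [-0.4, -1.1, 0.4]
width: 0.852
gripper_force: 0.0
```

```bash
python3 look.py tealight 0.6315 -0.2565 0 0.016 scene top; python3 -c "
import glob,cv2
a=cv2.imread(sorted(glob.glob('pics/tealight_scene*'))[-1]);cv2.imwrite('pics/c5.png',a)"
```

```text
scene exp [208. 283.] [(0.77, [194.0, 266.0, 221.0, 296.0]), (0.38, [373.0, 230.0, 451.0, 275.0])]
   [ 630.4 -258.9] 14.5 0.878
top exp [418. 137.] [(0.78, [408.0, 126.0, 430.0, 151.0])]
   [ 630.4 -258. ] 5.6 0.814
tcp [ 0.4675 -0.2571  0.1718] yaw 8.2 tilt -1.0 w 0.848 F [ 0.8  0.4 -0.5] 30.75
```

View pics/c5.png

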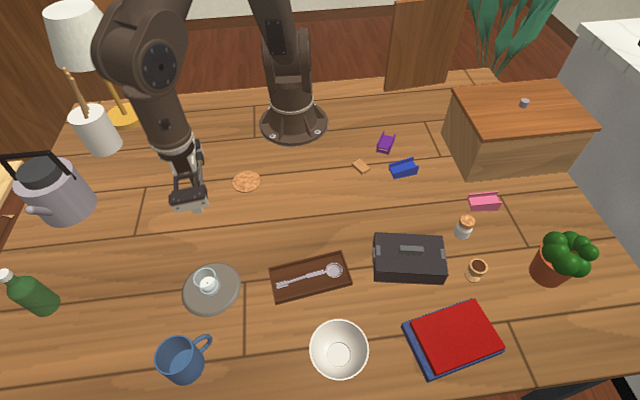

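The tealight stands upright in the middle of the platter (208,281), the spoon is in the tray (310,275), and the lid is on the container (410,257). The salt jar (465,226) and egg cup (477,270) are still standing where they were. Handing in.

```bash
python3 -c "
from cell import *
print(sign_off())"
```

```text
the job is handed in; nothing more can be done
None
```

I finished the job and handed it in at about 31 s of the 122 s allowed: the ramp and pillar are packed with the lid seated, the spoon lies in its tray, the tealight stands upright mid-platter, and the salt jar and egg cup were left alone.

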